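# Put the bench saw to bed

### The arm

A 6-joint arm with a two-finger parallel gripper is mounted at the origin on the work surface. World frame = base frame: x ahead of the robot, y to its left, z up, the work surface at z = 0. Lengths are in mm, angles in degrees, forces in N, time in s.
With the tool pointing down it reaches from about 300 to 850 mm from the base axis. Payload 4.2 kg.
Tool frame: the origin (TCP) lies at the very end of the fingers, on their centre line; the grasp point (between the pads) lies 19 mm behind it; z points along the fingers, y is the line along which they close (so a half turn about z gives the same grasp; the last joint's range is limited). The gripper opens to 91 mm and grips with 3 to 60 N. Pads are 32 mm wide; open, the fingers measure 118 mm over their backs; the gripper's body (76 mm by 178 mm) begins 60 mm behind the grasp point.
Start: joints at [-75.401, 18.312, 89.639, -0, 72.044, -1.146], TCP at [156.032, -553.444, 188.376] pointing down, gripper open.
Joint ranges: [-177.97, 177.97], [-48.28, 115.42], [12.27, 149.76], [-77.06, 257.06], [2.81, 150.46], [-146.56, 146.56]. Speed limits (degrees/s): [147.25, 147.25, 180, 180, 180, 180].

### API

Orientations are given as [roll, pitch, yaw] about the fixed x, y, z axes, in that order (R = Rz(yaw) Ry(pitch) Rx(roll)).
In Python, from workcell import env, eyes gives the robot as it stands.
- The arm moves only by the tool send_rows, never from a script. Its argument "targets" is text: rows parted by semicolons, each of 7 numbers parted by spaces: the shift along the tool's x, y, z in m, then the turn, a rotation vector about the tool's x, y, z in degrees, then the opening in per cent of the stroke, from 0 (shut) to 100 (fully open). A call has 1 to 12 rows; each row is the pose to reach, as a shift and turn from the pose commanded when the call began, along the tool's axes at that moment; what a row does not reach only later rows make up. A row lasts 1/12 s, in which the tool goes at most 41.7 mm and 7.16 degrees, less where a joint would pass 70% of its speed; a pose out of reach is approached as far as the arm can. A call with a gripper value outside its range is refused whole. The fingers move at their own pace and stop on an object; "grip_force" is the grip in N (left out, the last holds). Time passes only in rows, so rows that repeat a pose let the fingers close. It gives the time, the measured TCP pose, the force, the opening and the grip force at its end, in the units of the state.
- env.state(): the state, without advancing time (a new reading comes with each control period).
- eyes.grab_frame(name): name is "scene" or "top" or "wrist"; returns a dict with "image" (480x640x3 uint8, blue, green, red), "fovy" (degrees; the focal length in pixels is half the picture's height over the tangent of half this angle, whatever the lens; pixels are square), "cx", "cy" (the principal point, pixels), "eye" and "attitude" of the camera in the world. Camera axes: x right, y up, looking along -z (the intrinsics and any distortion apply to the point x, -y, -z); pixel columns grow to the right and rows downward; lengths in mm; the calibration is good to about 2 mm. A picture is of the moment at which its call begins. There is no depth.
- env.job_done(): hands the job in; it is judged then, once.
The state is a dict: "time_s": time; "qpos": joint angles; "qvel": joint speeds; "effort": joint torques, N m; "ee_pos": TCP position; "ee_rot": TCP orientation; "force": force on the tool from outside, world axes, zero at the start; "torque": the same for the moment, N m; "gripper_width": finger opening in mm; "gripper_force": force on a finger pad.
Only numpy, scipy, OpenCV 4.12 (cv2) and the standard library are available. Lean on these libraries where they do the work, as an engineer would, in place of code of your own. Each camera call takes 0.05 s, during which the arm holds its last target. There are 200 camera calls.

### The job

The bench band saw has had its blade taken off; close it down for the night: first clear every wooden offcut from its steel table into the red tray, while the guard is still shut. Then slide the yellow guard fully open, turn the wheel by its rim until the red mark hidden on it stands at the very top, let go so that it rests there, and slide the guard fully shut again. Leave the glue bottle and the mug alone.

Things in the scene. Friction and masses are not known exactly. Their poses are not given: they have to be found in the camera images.
- saw: Fixed green bench band saw, blade off. Origin on the bench below the wheel's centre; its y is the axle and the way the guard opens. On the +y side a flat steel table, top 230 mm above the bench, 290 mm (x) by 200 mm (saw y 72 to 272 mm). Wheel housing: saw x -135 to 135, y -72 to 72 mm, 233 mm high; the opening in its top, under the guard, is 174 mm (x) by 124 mm (y). A motor is on the -y side.
- guard (a joint): How far the guard is open, m: 0 shut, 0.135 fully open (end stop). A flat yellow plate 180 (x) by 140 (y) by 8 mm, underside 236 mm above the bench; it slides along the saw's +y, 6 mm above the steel table, so anything lying there is in its way. Needs about 2 N and stays where left.
- guard_handle (a point): Centre of the top face of the guard's handle, a black upright bar 80 mm long (saw x), 16 mm thick (saw y) and 30 mm high on the guard plate; its top is 274 mm above the bench, and when shut it lies at saw y = +30 mm. It moves with the guard.
- wheel (a joint): Angle of the wheel, rad: 0 with the red mark at the top; positive turns the wheel's top towards the saw's +x. Spins freely without end, balanced; 0.4 N at the rim turns it, and it comes to rest within about 0.5 s of letting go. A solid disc 200 mm across, 26 mm thick, dark rubber tyre, axle 115 mm above the bench along saw y. Its joint value may differ by whole turns.
- wheel_mark (a point): Point on the tread in the middle of the wheel's red mark, 100 mm from the axle: a red stripe 14 mm wide across the tyre and 20 mm down both faces. It starts hidden in the lower half of the housing. 49 mm of room lies between each face of the wheel and the housing wall, so with the guard open the rim can be pinched (or its tread stroked) from above.
- wheel_top (a point): Fixed point of the saw at the very top of the wheel's rim (saw x = 0, y = 0, 215 mm high), where the mark is to stand. Two small yellow pointers on the housing's side walls show its x.
- tray: Fixed open red offcut tray on the bench, 260 mm (x) by 200 mm (y), 50 mm high, walls 6 mm, floor 6 mm thick. Origin at the centre of its underside.
- glue: White glue bottle, 60 mm across, 170 mm high, standing on the bench; origin at the centre of its foot. Not to be disturbed.
- mug: Blue mug, 80 mm across, 90 mm high, standing on the bench; origin at the centre of its foot. Not to be disturbed.
- offcut1: Pale wooden offcut, a block 80 mm long (its x), 32 mm wide (its y), 28 mm high, 50 g; origin at the centre of its underside. Starts lying on the saw's steel table; may be absent.
- offcut2: Mid-brown wooden offcut, a block 76 mm long (its x), 30 mm wide (its y), 26 mm high, 50 g; origin at the centre of its underside. Starts lying on the saw's steel table; may be absent.
- offcut3: Dark wooden offcut, a block 72 mm long (its x), 34 mm wide (its y), 30 mm high, 50 g; origin at the centre of its underside. Starts lying on the saw's steel table; may be absent.
- offcut4: Mid-brown wooden offcut, a block 80 mm long (its x), 28 mm wide (its y), 28 mm high, 50 g; origin at the centre of its underside. Starts lying on the saw's steel table; may be absent.
- offcut5: Pale wooden offcut, a block 68 mm long (its x), 32 mm wide (its y), 26 mm high, 50 g; origin at the centre of its underside. Starts lying on the saw's steel table; may be absent.
There are look-alikes about, which are no part of the job. What is shaped like the offcut5 but blue or green is not meant. Leave any blue look-alike of the offcut2 alone.

How it is judged (in metres and radians):
On the way, in this order (a step that is already met when the one before it is completed fails the run):
1. every offcut lies in the tray, released, with the guard still shut (x of offcut1 in the frame of tray between -0.125 and 0.125 m and y of offcut1 in the frame of tray between -0.095 and 0.095 m and z of each of offcut1, offcut2, offcut3, offcut4, offcut5 in the frame of tray below 0.06 m and contact force between each of offcut1, offcut2, offcut3, offcut4, offcut5 and the fingers below 0.1 N and linear speed of each of offcut1, offcut2, offcut3, offcut4, offcut5 below 0.05 m/s and x of offcut2 in the frame of tray between -0.125 and 0.125 m and y of offcut2 in the frame of tray between -0.095 and 0.095 m and x of offcut3 in the frame of tray between -0.125 and 0.125 m and y of offcut3 in the frame of tray between -0.095 and 0.095 m and x of offcut4 in the frame of tray between -0.125 and 0.125 m and y of offcut4 in the frame of tray between -0.095 and 0.095 m and x of offcut5 in the frame of tray between -0.125 and 0.125 m and y of offcut5 in the frame of tray between -0.095 and 0.095 m and value of joint guard below 0.02 m), for 0.2 s.
2. the guard is slid fully open (value of joint guard above 0.12 m), for 0.2 s.
3. the mark stands at the top, the wheel at rest and let go, the guard still open (distance between wheel_mark and wheel_top below 0.012 m and velocity of joint wheel between -0.1 and 0.1 rad/s and contact force between saw and the fingers below 0.1 N and value of joint guard above 0.1 m), for 0.3 s.
4. the guard is fully shut with the mark still at the top (value of joint guard below 0.006 m and distance between wheel_mark and wheel_top below 0.012 m), for 0.2 s.
At the end, for the whole second after the job is handed in: Every offcut present lies inside the tray, released and at rest; the red mark is within 12 mm of the top point with the wheel at rest; the guard is shut to within 6 mm (all of step 4 and x of offcut1 in the frame of tray between -0.125 and 0.125 m and y of offcut1 in the frame of tray between -0.095 and 0.095 m and z of each of offcut1, offcut2, offcut3, offcut4, offcut5 in the frame of tray below 0.06 m and contact force between each of offcut1, offcut2, offcut3, offcut4, offcut5 and the fingers below 0.1 N and linear speed of each of offcut1, offcut2, offcut3, offcut4, offcut5 below 0.05 m/s and x of offcut2 in the frame of tray between -0.125 and 0.125 m and y of offcut2 in the frame of tray between -0.095 and 0.095 m and x of offcut3 in the frame of tray between -0.125 and 0.125 m and y of offcut3 in the frame of tray between -0.095 and 0.095 m and x of offcut4 in the frame of tray between -0.125 and 0.125 m and y of offcut4 in the frame of tray between -0.095 and 0.095 m and x of offcut5 in the frame of tray between -0.125 and 0.125 m and y of offcut5 in the frame of tray between -0.095 and 0.095 m and velocity of joint wheel between -0.1 and 0.1 rad/s); the robot touches nothing.
It fails at once if the glue is moved more than 30 mm (distance of glue from where it was at the start of the episode above 0.03 m).
It fails at once if the mug is moved more than 30 mm (distance of mug from where it was at the start of the episode above 0.03 m).
Of offcut1, offcut2, offcut3, offcut4, offcut5 only 3 to 5 are there at a start; the rules pass over those that are not, and their reading is None.
At some moment in a run one of offcut1, offcut2, offcut3, offcut4, offcut5 may be knocked a few centimetres aside while the robot is not near it.
Once in a run the grip may slacken for a moment while it holds something.
It also fails if it takes over 210 s, if anything falls off the work surface, if the arm or the gripper's body presses on something with over 40 N, if the wrist force passes 120 N, or if a joint passes its speed limit or range.

## Working session

There is one attempt and no reset: what is moved stays moved. The work goes in short steps, Python scripts to look and compute and a tool call to move; the robot and the scene stay as the last step left them, time stands still between calls to the robot, and variables do not carry over. Pictures are saved under pics/ and viewed, at most 14 in all, crops included, and the job is handed in when it is done.

Besides the shell and the picture viewer there is one more tool, called after ">>>" as name(argument=value, ...) on one line, values as JSON. send_rows: Moves the arm, as the interface text tells. Its arguments: {"type":"object","properties":{"targets":{"type":"string"},"grip_force":{"type":"number"}},"required":["targets"]}

```bash
ls; mkdir -p pics; cat > h.py <<'E'
import numpy as np,cv2
from workcell import env,eyes
from scipy.spatial.transform import Rotation as R
E
python3 - <<'E'
from h import *
import json
for n in("scene","top","wrist"):
    f=eyes.grab_frame(n); cv2.imwrite(f"pics/{n}0.png",f["image"]); np.save(f"pics/{n}0.npy",f,allow_pickle=True)
    print(n,{k:v for k,v in f.items() if k!="image"})
print(env.state())
E
```

```text
pics
scene {'fovy': 46.985926368628256, 'cx': 322.67873563967976, 'cy': 236.13448923461095, 'eye': array([1243.59750774,  440.04989153, 1083.59009901]), 'attitude': array([ 40.13546859,   0.72358081, 123.27807748])}
top {'fovy': 42.245628267605554, 'cx': 313.81567564905157, 'cy': 231.93953789395283, 'eye': array([ 489.51966727,   22.9642241 , 1284.55865958]), 'attitude': array([  6.45353177,  -1.25139875, -90.57788249])}
wrist {'fovy': 71.58043289818575, 'cx': 318.92701221650793, 'cy': 235.44744742177872, 'eye': array([ 233.79575359, -532.1948884 ,  382.92738912]), 'attitude': array([-16.48260764,   0.09337855, -74.22632379])}
{'time_s': 0.15, 'qpos': array([-7.54020637e+01,  1.83418387e+01,  8.96886602e+01,  8.38311582e-04,
        7.20412658e+01, -1.14557660e+00]), 'qvel': array([-0.00615416, -0.02078428, -0.20255524,  0.05724153,  0.08362411,
       -0.06455864]), 'effort': array([-2.00845489e-04, -4.12773585e+01, -2.32154578e+01,  7.27174035e-02,
        4.33552160e-02, -9.27080373e-05]), 'ee_pos': array([ 155.92755338, -553.05487478,  187.73878931]), 'ee_rot': array([-1.79928266e+02, -2.23175757e-03,  1.57432526e+01]), 'force': array([ 0.72632104,  0.10072732, -0.41584814]), 'torque': array([ 0.0226485 , -0.05441335,  0.01892064]), 'gripper_force': 0.0, 'gripper_width': 91.34564637629576}
```

View pics/scene0.png

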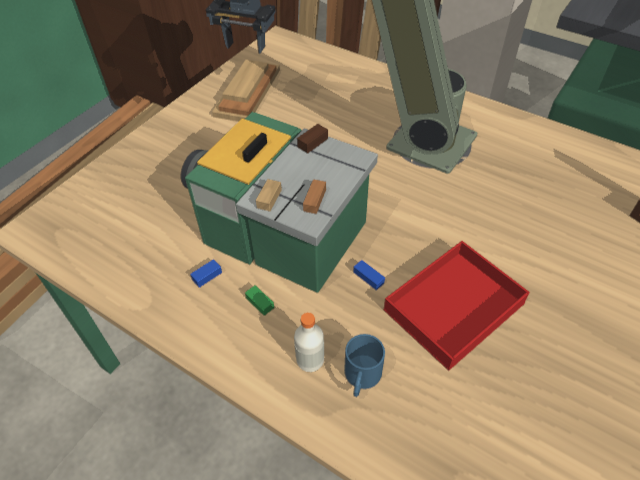

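View pics/top0.png

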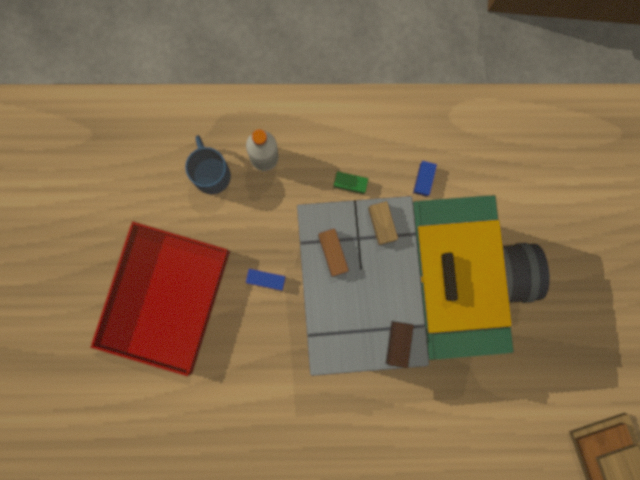

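Both views show three offcuts on the table (top view): pale (383,223), mid-brown (333,252), dark (400,344). The two blue and one green blocks lie on the bench, so they are look-alikes. The tray is at (163,300), the guard at (465,275), the mug at (208,170) and the glue at (262,150).

```bash
cat >> h.py <<'E'
def cam(f):
    fl=240/np.tan(np.radians(f["fovy"])/2)
    return fl,R.from_euler("xyz",f["attitude"],degrees=True).as_matrix(),np.array(f["eye"])
def ray(f,uv,z):
    fl,M,e=cam(f); uv=np.atleast_2d(uv).astype(float)
    d=np.c_[(uv[:,0]-f["cx"])/fl,-(uv[:,1]-f["cy"])/fl,-np.ones(len(uv))]@M.T
    return e+d*((z-e[2])/d[:,2])[:,None]
def proj(f,p):
    fl,M,e=cam(f); c=(np.atleast_2d(p)-e)@M
    return np.c_[f["cx"]+fl*c[:,0]/-c[:,2], f["cy"]+fl*c[:,1]/c[:,2]]
def blob(mask,near,k=3):
    m=cv2.morphologyEx(mask.astype(np.uint8),cv2.MORPH_OPEN,np.ones((k,k)))
    c,_=cv2.findContours(m,cv2.RETR_EXTERNAL,cv2.CHAIN_APPROX_NONE)
    return max((x for x in c if cv2.contourArea(x)>60),key=lambda x:cv2.pointPolygonTest(x,near,True))[:,0]
def rect(f,c,z):
    p=ray(f,c,z)[:,:2].astype(np.float32); (x,y),(w,h),a=cv2.minAreaRect(p)
    if w<h: w,h,a=h,w,a+90
    return np.round([x,y,w,h,(a+90)%180-90],1)
E
python3 - <<'E'
from h import *
L=lambda n:np.load(f"pics/{n}0.npy",allow_pickle=True).item()
def hsv(f): return cv2.cvtColor(f["image"],cv2.COLOR_BGR2HSV).astype(int)
for n,pts in(("top",dict(pale=(383,223),brown=(333,252),dark=(400,344),guard=(480,240),tray=(180,300),table=(350,300))),
  ("scene",dict(pale=(268,195),brown=(315,195),dark=(312,138),guard=(230,150),tray=(470,290),table=(300,165)))):
    f=L(n);H=hsv(f);h,s,v=H[...,0],H[...,1],H[...,2]
    for k,p in pts.items():
        print(n,k,"hsv",H[p[1],p[0]],end=" ")
        m=dict(guard=(h>18)&(h<30)&(s>180),tray=((h<6)|(h>174))&(s>150),table=(s<45)&(v>90)).get(k,(h<25)&(s>50)&(s<225)&~((h>18)&(s>180)))
        z=dict(guard=244,tray=50,table=230,dark=260).get(k,257)
        try:
            c=blob(m,p); print(rect(f,c,z), "area",cv2.contourArea(c))
        except Exception as e: print(e)
for n in ("top","scene"):
    print(n, np.round(proj(L(n),[[0,0,0],[156,-553,188]])))
E
```

```text
top pale hsv [ 19 125 143] [ 532.9  -18.7 1094.6  661.7   89.9] area 253396.5
top brown hsv [ 14 158 131] [ 532.9  -18.7 1094.6  661.7   89.9] area 253396.5
top dark hsv [ 10 140  73] [ 532.8  -18.6 1091.4  659.8   89.9] area 253396.5
top guard hsv [ 22 240 170] [ 531.2 -252.3  179.6  142.1    4.2] area 8657.5
top tray hsv [  1 207 149] [500.5 297.6 256.5 201.2 -17. ] area 12334.5
top table hsv [ 34  14 126] [519.4 -82.1 199.1 152.3 -86. ] area 9137.5
scene pale hsv [ 18 103 185] [ 480.9 -118.9 1487.6 1398.7  -58.2] area 216413.0
scene brown hsv [ 13 132 160] [ 480.9 -118.9 1487.6 1398.7  -58.2] area 216413.0
scene dark hsv [ 10 129  83] [ 483.7 -116.8 1482.2 1393.6  -58.2] area 216413.0
scene guard hsv [ 20 166 220] max() iterable argument is empty
scene tray hsv [  1 187 177] [516.2 300.7 281.2 209.5 -16.8] area 9828.5
scene table hsv [ 53   6 162] [ 546.7 -135.1  331.2  328.9  -85.6] area 9476.5
top [[314. 553.]
 [638. 495.]]
scene [[432. 141.]
 [247.  55.]]
```

```bash
python3 - <<'E'
from h import *
L=lambda n:np.load(f"pics/{n}0.npy",allow_pickle=True).item()
o=R.from_euler("z",4.2,degrees=True).as_matrix()[:2,:2]
saw=np.array([531.2,-252.3]); W=lambda x,y,z:[*(saw+o@[x,y]),z]
f=L("top")
print("handle px",proj(f,W(0,30,274)), "table corners",proj(f,[W(a,b,230) for a,b in((-145,72),(145,72),(145,272),(-145,272))]).round().tolist())
for n in("top","scene"):
    f=L(n);H=cv2.cvtColor(f["image"],cv2.COLOR_BGR2HSV).astype(int)
    roi=np.zeros((480,640),np.uint8)
    pl=[W(a,b,245) for a,b in((-160,76),(160,76),(160,290),(-160,290))]
    cv2.fillConvexPoly(roi,proj(f,pl).astype(np.int32),1)
    m=(roi>0)&(H[...,0]<25)&(H[...,1]>60)
    for k,p in dict(top=((383,223),(333,252),(400,344)),scene=((268,195),(315,195),(312,138)))[n] and enumerate(dict(top=((383,223),(333,252),(400,344)),scene=((268,195),(315,195),(312,138)))[n]):
        c=blob(m,p); print(n,k,rect(f,c,257),cv2.contourArea(c))
i=L("top")["image"][180:390,280:560]; cv2.imwrite("pics/tc.png",cv2.resize(i,None,fx=2.8,fy=2.8,interpolation=cv2.INTER_CUBIC))
E
```

```text
handle px [[450.32720724 276.34045254]] table corners [[429.0, 366.0], [411.0, 196.0], [296.0, 205.0], [310.0, 376.0]]
top 0 [ 620.5 -115.9   69.3   36.6   13.7] 810.5
top 1 [572.  -32.3  76.8  32.6  18.1] 815.5
top 2 [518.4 -67.8 318.3 212.6   4.1] 5379.0
scene 0 [ 632.5 -109.9   85.7   40.5   16.2] 490.5
scene 1 [583.6 -26.5  94.8  35.9  17.6] 491.0
scene 2 [421.4 -73.6 214.4 107.2 -86.1] 1295.0
```

View pics/tc.png

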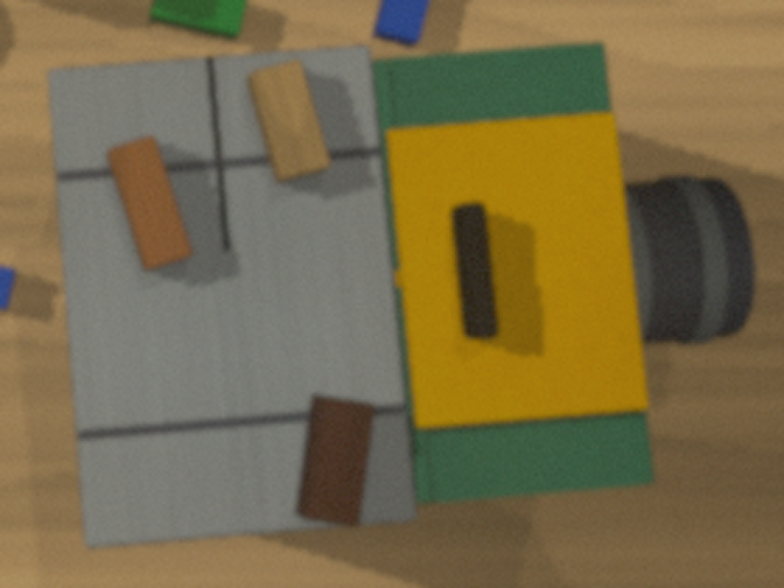

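Saw pose is confirmed: the handle falls at (450,276) as predicted, and the plate measures 180x142. I choose the pale (383,223), brown (333,252) and dark (400,344) blocks, since only these lie on the steel table. By size they are offcut5, offcut2 and offcut3.

```bash
cat >> h.py <<'E'
SAW=np.array([531.2,-252.3]); SY=4.2
def W(x,y,z=0,o=SAW,a=SY): return np.array([*(o+R.from_euler("z",a,degrees=True).as_matrix()[:2,:2]@[x,y]),z])
def T(x,y): return W(x,y,0,np.array([500.5,297.6]),-17)
def rows(*wps):
    "wps: (x,y,z,yaw) or (x,y,z,yaw,pitch) world -> shift (m) and rotvec in present tool frame"
    s=env.state(); p=np.array(s["ee_pos"]); M=R.from_euler("xyz",s["ee_rot"],degrees=True); q=p; 
    print("at",p.round(1),np.round(s["ee_rot"],1),"w",round(s["gripper_width"],1),"F",np.round(s["force"],1))
    for w in wps:
        t=R.from_euler("xyz",[180,w[4] if len(w)>4 else 0,w[3]],degrees=True)
        d=M.inv().apply(np.array(w[:3])-p)/1000; r=(M.inv()*t).as_rotvec(degrees=True)
        print(np.round(d,4),r.round(1),"step mm",np.linalg.norm(np.array(w[:3])-q).round(0)); q=np.array(w[:3])
def offcuts():
    f=eyes.grab_frame("top"); H=cv2.cvtColor(f["image"],cv2.COLOR_BGR2HSV).astype(int)
    roi=np.zeros((480,640),np.uint8)
    cv2.fillConvexPoly(roi,proj(f,[W(a,b,232) for a,b in((-143,76),(143,76),(143,270),(-143,270))]).astype(np.int32),1)
    m=((roi>0)&(H[...,0]<25)&(H[...,1]>60)).astype(np.uint8)
    m=cv2.morphologyEx(m,cv2.MORPH_OPEN,np.ones((5,5)))
    for c in cv2.findContours(m,cv2.RETR_EXTERNAL,cv2.CHAIN_APPROX_NONE)[0]:
        if cv2.contourArea(c)>200:
            b=cv2.mean(f["image"],cv2.drawContours(np.zeros((480,640),np.uint8),[c],-1,1,-1))[:3]
            print("offcut",rect(f,c[:,0],257),"bgr",np.round(b),"px",c[:,0].mean(0).round())
    return f
E
python3 - <<'E'
from h import *
f=offcuts()
c=np.array([[314,396],[373,405],[358,525],[298,515]])/2.8+[280,180]
print("dark",rect(f,c.astype(np.float32),260))
for n,u in(("mug",(210,172)),("glue",(262,150))): print(n,ray(f,u,90))
for t in((-60,-40),(60,-40),(0,45)): print("tray",T(*t))
rows((300,-450,330,13.7),(620.5,-116,310,13.7),(620.5,-116,235,13.7))
E
```

```text
offcut [ 418.9 -139.2   71.6   35.5   -8.9] bgr [39. 52. 73.] px [400. 344.]
offcut [572.  -32.4  76.8  32.6  18.3] bgr [ 54.  87. 124.] px [333. 252.]
offcut [ 620.6 -115.8   69.3   36.    14.5] bgr [ 70. 108. 133.] px [383. 223.]
dark [ 419.5 -139.3   69.7   35.3   -9.1]
mug [[743.5490168 196.7749823  90.       ]]
glue [[786.89849624  95.52216997  90.        ]]
tray [431.42684645 276.89011204   0.        ]
tray [546.18341717 241.80550748   0.        ]
tray [513.65672671 340.63371402   0.        ]
at [ 155.9 -553.1  187.8] [-179.9   -0.    15.7] w 91.2 F [ 0.5 -0.3  0.4]
[ 0.1666 -0.0603 -0.1421] [-0.1  0.   2. ] step mm 227.0
[ 0.5657 -0.2948 -0.1218] [-0.1  0.   2. ] step mm 463.0
[ 0.5657 -0.2947 -0.0468] [-0.1  0.   2. ] step mm 75.0
```

>>> send_rows(targets="0 0 -0.142 0 0 2 65;0 0 -0.142 0 0 2 65;0 0 -0.142 0 0 2 65;0 0 -0.142 0 0 2 65;0.167 -0.06 -0.142 0 0 2 65;0.167 -0.06 -0.142 0 0 2 65;0.167 -0.06 -0.142 0 0 2 65;0.167 -0.06 -0.142 0 0 2 65;0.167 -0.06 -0.142 0 0 2 65;0.566 -0.295 -0.122 0 0 2 65;0.566 -0.295 -0.122 0 0 2 65;0.566 -0.295 -0.122 0 0 2 65", grip_force=20)

```text
time_s: 1.2
ee_pos: [387.4, -359.1, 324.7]
ee_rot: [-180.0, 0.0, 13.7]
force: [0.3, -1.5, 0.5]
gripper_width: 59.3
gripper_force: 0.0
```

```bash
python3 - <<'E'
from h import *
rows((620.5,-116,310,14),(620.5,-116,235,14))
E
```

```text
at [ 387.4 -359.1  324.7] [-180.     0.    13.7] w 59.3 F [ 0.3 -1.5  0.5]
[ 0.284  -0.1811  0.0146] [-0.   0.  -0.3] step mm 337.0
[ 0.284  -0.1811  0.0896] [-0.   0.  -0.3] step mm 75.0
```

>>> send_rows(targets="0.284 -0.181 0.014 0 0 0 65;0.284 -0.181 0.014 0 0 0 65;0.284 -0.181 0.014 0 0 0 65;0.284 -0.181 0.014 0 0 0 65;0.284 -0.181 0.014 0 0 0 65;0.284 -0.181 0.014 0 0 0 65;0.284 -0.181 0.014 0 0 0 65;0.284 -0.181 0.014 0 0 0 65;0.284 -0.181 0.014 0 0 0 65;0.284 -0.181 0.014 0 0 0 65;0.284 -0.181 0.014 0 0 0 65;0.284 -0.181 0.014 0 0 0 65")

```text
time_s: 2.2
ee_pos: [618.9, -118.2, 311.2]
ee_rot: [180.0, 0.0, 13.7]
force: [0.4, -0.1, -0.8]
gripper_width: 59.4
gripper_force: 0.0
```

```bash
python3 - <<'E'
from h import *
rows((620.5,-116,310,14),(620.5,-116,235,14))
f=eyes.grab_frame("wrist");cv2.imwrite("pics/w1.png",f["image"])
print(proj(f,[620.5,-116,257]))
E
```

```text
at [ 618.9 -118.2  311.2] [180.    0.   13.7] w 59.4 F [ 0.4 -0.1 -0.8]
[ 0.0021 -0.0018  0.0011] [ 0.   0.  -0.3] step mm 3.0
[ 0.0022 -0.0018  0.0761] [ 0.   0.  -0.3] step mm 75.0
[[315.56383755 241.18145002]]
```

View pics/w1.png

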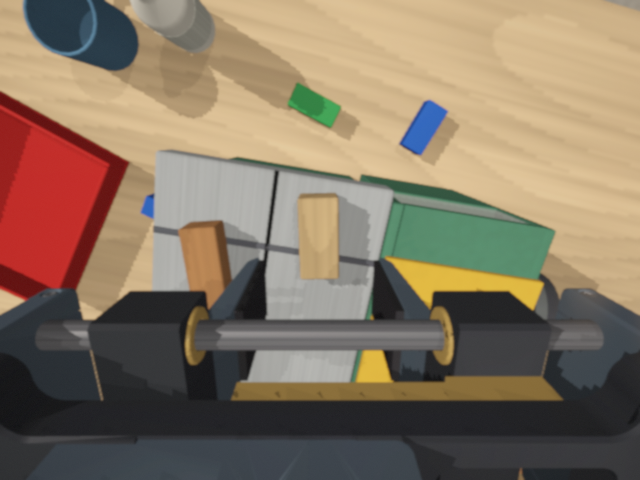

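The wrist view shows the pale block centred between the fingers at (318,236), which matches the projected (316,241).

>>> send_rows(targets="0.002 -0.002 0.04 0 0 0 65;0.002 -0.002 0.076 0 0 0 65;0.002 -0.002 0.076 0 0 0 65;0.002 -0.002 0.076 0 0 0 65;0.002 -0.002 0.076 0 0 0 0;0.002 -0.002 0.076 0 0 0 0;0.002 -0.002 0.076 0 0 0 0;0.002 -0.002 0.076 0 0 0 0;0.002 -0.002 0.076 0 0 0 0;0.002 -0.002 0.04 0 0 0 0;0.002 -0.002 0 0 0 0 0;0.002 -0.002 0 0 0 0 0", grip_force=25)

```text
time_s: 3.25
ee_pos: [624.3, -115.0, 319.7]
ee_rot: [179.6, -0.8, 13.8]
force: [0.2, -0.1, 1.6]
gripper_width: 8.8
gripper_force: 0.0
```

```bash
python3 - <<'E'
from h import *
rows((546,242,310,-17),(546,242,60,-17),(546,242,18,-17))
E
```

```text
at [ 624.3 -115.   319.7] [179.6  -0.8  13.8] w 8.8 F [ 0.2 -0.1  1.6]
[ 0.0087 -0.3654  0.0074] [ 0.2 -0.9 30.8] step mm 366.0
[ 0.0053 -0.367   0.2574] [ 0.2 -0.9 30.8] step mm 250.0
[ 0.0047 -0.3673  0.2994] [ 0.2 -0.9 30.8] step mm 42.0
```

```bash
python3 - <<'E'
from h import *
print(env.state()["gripper_width"])
f=eyes.grab_frame("wrist");g=eyes.grab_frame("scene")
a=np.hstack([f["image"][80:480],g["image"][40:440]]);cv2.imwrite("pics/w2.png",cv2.resize(a,(800,250)))
E
```

```text
8.836897547731693
```

View pics/w2.png

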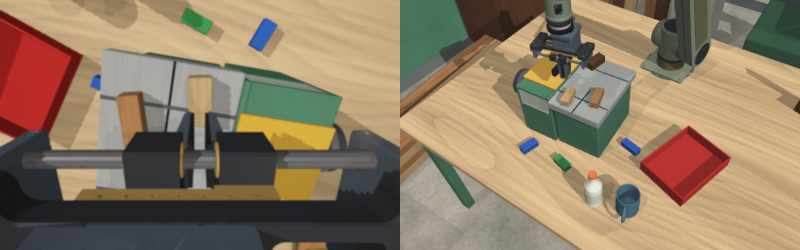

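The block stayed on the table, because the fingers had no time to close before the lift. I'll reopen and repeat with a longer close.

>>> send_rows(targets="0 0 0 0 0 0 65;0 0 0 0 0 0 65;0 0 0 0 0 0 65;0 0 0 0 0 0 65;0 0 0 0 0 0 65;0 0 0 0 0 0 65;0 0 0 0 0 0 65;0 0 0 0 0 0 65;0 0 0 0 0 0 65;0 0 0 0 0 0 65")

```text
time_s: 4.18
ee_pos: [621.2, -114.4, 311.0]
ee_rot: [180.0, -0.0, 13.7]
force: [-1.0, 0.1, -0.4]
gripper_width: 59.1
gripper_force: 0.0
```

```bash
python3 - <<'E'
from h import *
offcuts()
f=eyes.grab_frame("wrist"); H=cv2.cvtColor(f["image"],cv2.COLOR_BGR2HSV).astype(int)
m=(H[...,0]<25)&(H[...,1]>60); roi=np.zeros(m.shape,bool)
u=proj(f,[620.5,-116,257])[0].astype(int); roi[u[1]-75:u[1]+60,u[0]-50:u[0]+50]=1
try:
    c=blob(m&roi,tuple(map(float,u)));print(rect(f,c,257),u,c.min(0),c.max(0))
except Exception as e: print(e)
s=env.state(); print(proj(f,s["ee_pos"]))
rows((620.5,-116,310,14),(620.5,-116,235,14))
E
```

```text
offcut [572.  -32.3  76.8  32.6  18.1] bgr [ 56.  91. 130.] px [333. 252.]
[ 624.1 -117.3   70.1   31.1   14.9] [319 245] [302 197] [342 282]
[[317.56891179 270.16626536]]
at [ 621.2 -114.5  311. ] [180.   -0.   13.7] w 59.3 F [ 1.6  0.  -0.2]
[-0.001   0.0013  0.001 ] [ 0.  -0.  -0.3] step mm 2.0
[-0.001   0.0013  0.076 ] [ 0.  -0.  -0.3] step mm 75.0
```

>>> send_rows(targets="0 0.002 0.04 0 0 -1 65;0 0.002 0.076 0 0 -1 65;0 0.002 0.076 0 0 -1 65;0 0.002 0.076 0 0 -1 65;0 0.002 0.076 0 0 -1 0;0 0.002 0.076 0 0 -1 0;0 0.002 0.076 0 0 -1 0;0 0.002 0.076 0 0 -1 0;0 0.002 0.076 0 0 -1 0;0 0.002 0.076 0 0 -1 0;0 0.002 0.076 0 0 -1 0;0 0.002 0.076 0 0 -1 0", grip_force=25)

```text
time_s: 5.28
ee_pos: [621.7, -116.4, 235.1]
ee_rot: [180.0, -0.0, 14.7]
force: [-0.3, -0.8, 0.3]
gripper_width: 9.1
gripper_force: 0.0
```

```bash
python3 - <<'E'
from h import *
print(env.state()["gripper_width"])
f=eyes.grab_frame("wrist");g=eyes.grab_frame("scene")
a=np.hstack([cv2.resize(f["image"][160:400,160:480],(400,300)),cv2.resize(g["image"][90:240,170:370],(400,300))]);cv2.imwrite("pics/w3.png",a)
print(proj(f,env.state()["ee_pos"]),proj(g,env.state()["ee_pos"]))
E
```

```text
9.05487651583401
[[317.52797238 270.10218952]] [[269.79390107 197.38525235]]
```

View pics/w3.png

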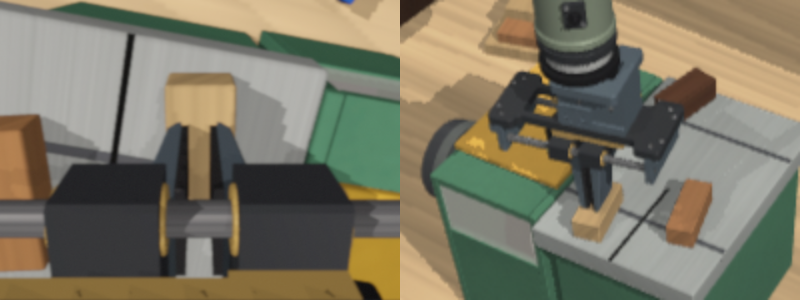

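```bash
python3 - <<'E'
from h import *
g=eyes.grab_frame("scene"); s=env.state(); print(s["ee_pos"].round(1),s["gripper_width"],s["force"].round(1))
im=cv2.resize(g["image"][160:240,230:340],None,fx=7,fy=7,interpolation=cv2.INTER_CUBIC)
def dot(p,c):
    u=(proj(g,p)[0]-[230,160])*7+3; cv2.circle(im,tuple(u.astype(int)),4,c,-1)
dot(s["ee_pos"],(0,0,255))
a=np.radians(14.5);X=np.array([np.cos(a),np.sin(a),0]);Y=np.array([-np.sin(a),np.cos(a),0])
for z,c in((256,(255,0,0)),(230,(0,255,0))):
    for i in(-34,34):
        for j in(-16,16): dot(np.array([621,-116,z])+i*X+j*Y,c)
for p in((145,72),(145,272),(0,272)): dot(W(*p,230),(255,0,255))
cv2.imwrite("pics/s4.png",im)
E
```

```text
[ 621.6 -116.4  234.9] 0.4909903907702371 [-0.   0.4  0.3]
```

View pics/s4.png

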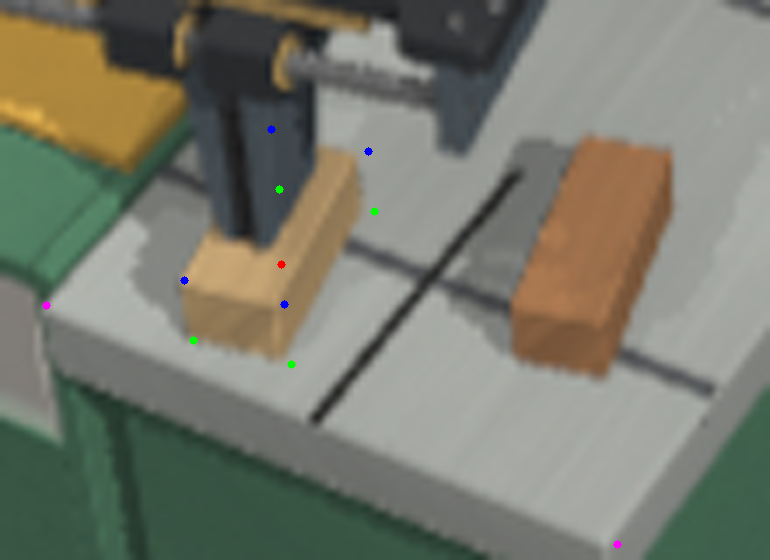

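Scene crop: the closed fingers appear standing in or on the block near (240,245), and no force is reported. I'll open here and check the real tip height next to the block.

>>> send_rows(targets="0 0 0 0 0 0 65;0 0 0 0 0 0 65;0 0 0 0 0 0 65;0 0 0 0 0 0 65;0 0 0 0 0 0 65;0 0 0 0 0 0 65;0 0 0 0 0 0 65;0 0 0 0 0 0 65;0 0 0 0 0 0 65;0 0 0 0 0 0 65;0 0 0 0 0 0 65")

```text
time_s: 6.35
ee_pos: [621.7, -116.4, 235.0]
ee_rot: [180.0, -0.0, 14.7]
force: [0.1, -0.3, 0.4]
gripper_width: 59.3
gripper_force: 0.0
```

```bash
python3 - <<'E'
from h import *
g=eyes.grab_frame("scene"); s=env.state(); print(s["ee_pos"].round(1),s["gripper_width"],s["force"].round(1))
im=cv2.resize(g["image"][160:240,230:340],None,fx=7,fy=7,interpolation=cv2.INTER_CUBIC)
def dot(p,c):
    u=(proj(g,p)[0]-[230,160])*7+3; cv2.circle(im,tuple(u.astype(int)),4,c,-1)
M=R.from_euler("xyz",s["ee_rot"],degrees=True); w=s["gripper_width"]/2
for k in(-w,w):
    for dx in(-16,16): dot(s["ee_pos"]+M.apply([dx,k,0]),(0,0,255)); dot(s["ee_pos"]+M.apply([dx,k,-21]),(255,0,0))
cv2.imwrite("pics/s5.png",im)
E
```

```text
[ 621.6 -116.4  234.9] 59.04928578214479 [-1.  -0.3 -0.6]
```

View pics/s5.png

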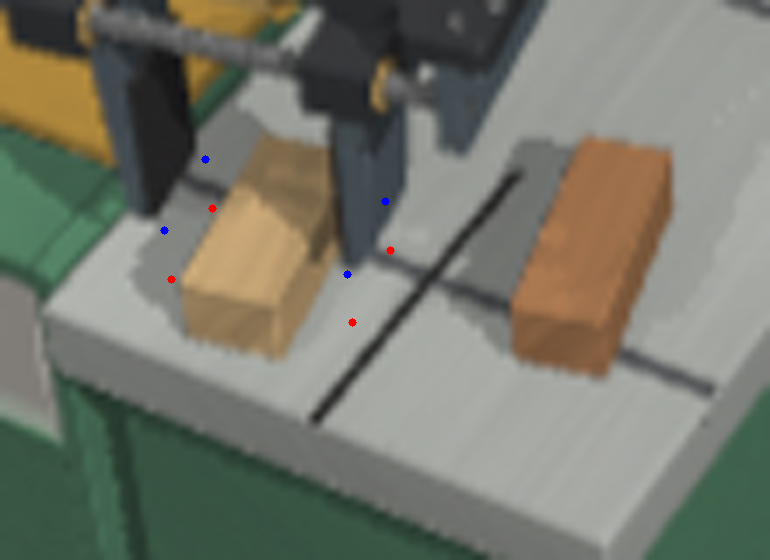

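The red dots are the reported tips and the real tips are about 25 mm higher (left (150,215), right (345,262)), so they closed just above the block. I'll descend in small steps while watching the force.

>>> send_rows(targets="0 0 0.006 0 0 0 65;0 0 0.012 0 0 0 65;0 0 0.018 0 0 0 65;0 0 0.02 0 0 0 65;0 0 0.02 0 0 0 65;0 0 0.02 0 0 0 65")

```text
time_s: 6.9
ee_pos: [621.6, -116.4, 214.6]
ee_rot: [-180.0, 0.0, 14.7]
force: [0.7, 0.7, 0.2]
gripper_width: 59.6
gripper_force: 0.0
```

```bash
cat >> h.py <<'E'
def tips(name,n=7,box=None,dz=0):
    g=eyes.grab_frame(name); s=env.state(); print(s["ee_pos"].round(1),round(s["gripper_width"],1),s["force"].round(1),s["qpos"].round(2))
    x0,y0,x1,y1=box; im=cv2.resize(g["image"][y0:y1,x0:x1],None,fx=n,fy=n,interpolation=cv2.INTER_CUBIC)
    M=R.from_euler("xyz",s["ee_rot"],degrees=True); w=s["gripper_width"]/2
    for k in(-w,w):
        for dx in(-16,16):
            u=(proj(g,s["ee_pos"]+M.apply([dx,k,-dz]))[0]-[x0,y0])*n+n/2; cv2.circle(im,tuple(u.astype(int)),4,(0,0,255),-1)
    return im
E
python3 - <<'E'
from h import *
a=tips("scene",5,(230,160,310,240),25); b=tips("wrist",3,(190,100,430,320),25)
print(a.shape,b.shape); cv2.imwrite("pics/s6.png",np.hstack([a,cv2.resize(b,(400,400))]))
E
```

```text
[ 621.8 -116.4  215. ] 59.6 [-0.5 -0.5  0.6] [-11.65  22.79  78.96  -0.    78.24  63.61]
[ 621.8 -116.4  215.2] 59.4 [ 0.3 -0.5 -0.4] [-11.65  22.78  78.95  -0.    78.24  63.61]
(400, 400, 3) (660, 720, 3)
```

View pics/s6.png

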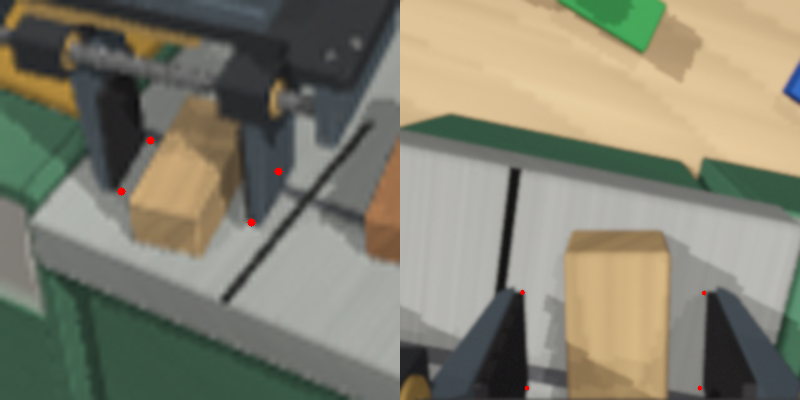

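The tips at reported z + 25 mm match both views (scene (122,190) and (251,222) in the crop). From here I treat the true tip as reported z + 25, which puts it at 240 now. Next I grip.

>>> send_rows(targets="0.002 0 0.005 0 0 0 65;0.002 0 0.005 0 0 0 0;0.002 0 0.005 0 0 0 0;0.002 0 0.005 0 0 0 0;0.002 0 0.005 0 0 0 0;0.002 0 0.005 0 0 0 0;0.002 0 0.005 0 0 0 0;0.002 0 0.005 0 0 0 0;0.002 0 -0.03 0 0 0 0;0.002 0 -0.07 0 0 0 0;0.002 0 -0.095 0 0 0 0;0.002 0 -0.095 0 0 0 0", grip_force=25)

```text
time_s: 8.0
ee_pos: [626.0, -116.4, 316.9]
ee_rot: [179.7, -0.6, 14.7]
force: [-0.6, -0.7, 0.1]
gripper_width: 32.4
gripper_force: 25.0
```

```bash
sed -i 's|d=M.inv().apply(np.array(w\[:3\])-p)/1000|w=(w[0],w[1],w[2]-25,*w[3:]); d=M.inv().apply(np.array(w[:3])-p)/1000|' h.py; python3 - <<'E'
from h import *
rows((546,242,310,-17),(546,242,22,-17))
E
```

```text
at [ 626.  -116.4  316.9] [179.7  -0.6  14.7] w 32.4 F [-0.6 -0.7  0.1]
[ 0.0135 -0.3671  0.03  ] [ 0.1 -0.7 31.7] step mm 369.0
[ 0.0102 -0.3687  0.318 ] [ 0.1 -0.7 31.7] step mm 288.0
```

>>> send_rows(targets="0.013 -0.367 0.03 0 0 32 0;0.013 -0.367 0.03 0 0 32 0;0.013 -0.367 0.03 0 0 32 0;0.013 -0.367 0.03 0 0 32 0;0.013 -0.367 0.03 0 0 32 0;0.013 -0.367 0.03 0 0 32 0;0.013 -0.367 0.03 0 0 32 0;0.013 -0.367 0.03 0 0 32 0;0.013 -0.367 0.03 0 0 32 0;0.013 -0.367 0.03 0 0 32 0;0.013 -0.367 0.03 0 0 32 0;0.013 -0.367 0.03 0 0 32 0")

```text
time_s: 9.0
ee_pos: [542.6, 241.9, 279.4]
ee_rot: [179.9, 0.0, -17.2]
force: [0.7, 0.3, 0.8]
gripper_width: 31.9
gripper_force: 25.0
```

```bash
python3 - <<'E'
from h import *
rows((546,242,310,-17),(546,242,22,-17))
offcuts()
E
```

```text
at [542.6 241.9 279.4] [179.9   0.  -17.2] w 31.9 F [0.7 0.3 0.8]
[ 0.0032 -0.0011 -0.0056] [ 0.1  0.  -0.2] step mm 7.0
[ 0.0033 -0.0015  0.2824] [ 0.1  0.  -0.2] step mm 288.0
offcut [ 418.8 -139.4   70.8   34.9   -9.9] bgr [35. 47. 63.] px [400. 345.]
offcut [572.  -32.4  76.8  32.6  18.3] bgr [ 57.  91. 129.] px [333. 252.]
```

>>> send_rows(targets="0.003 0 0.282 0 0 0 0;0.003 0 0.282 0 0 0 0;0.003 0 0.282 0 0 0 0;0.003 0 0.282 0 0 0 0;0.003 0 0.282 0 0 0 0;0.003 0 0.282 0 0 0 0;0.003 0 0.282 0 0 0 0;0.003 0 0.282 0 0 0 0;0.003 0 0.282 0 0 0 0;0.003 0 0.282 0 0 0 60;0.003 0 0.282 0 0 0 60;0.003 0 0.282 0 0 0 60")

```text
time_s: 10.05
ee_pos: [547.6, 242.0, 0.7]
ee_rot: [-179.8, -0.2, -17.3]
force: [0.9, 0.4, -0.6]
gripper_width: 49.0
gripper_force: 0.0
```

>>> send_rows(targets="0 0 0 0 0 0 60;0 0 0 0 0 0 60;0 0 -0.29 0 0 0 60;0 0 -0.29 0 0 0 60;0 0 -0.29 0 0 0 60;0 0 -0.29 0 0 0 60;0 0 -0.29 0 0 0 60;0 0 -0.29 0 0 0 60;0 0 -0.29 0 0 0 60;0 0 -0.29 0 0 0 60;0 0 -0.29 0 0 0 60;0 0 -0.29 0 0 0 60")

```text
time_s: 11.05
ee_pos: [545.0, 241.3, 287.5]
ee_rot: [180.0, 0.0, -17.2]
force: [-0.4, 0.7, -0.8]
gripper_width: 54.7
gripper_force: 0.0
```

```bash
python3 - <<'E'
from h import *
rows((572,-32.4,310,18.2),(572,-32.4,236,18.2))
E
```

```text
at [545.  241.3 287.5] [180.    0.  -17.2] w 54.7 F [-0.4  0.7 -0.8]
[0.1069 0.2534 0.0026] [  0.    0.  -35.4] step mm 275.0
[0.107  0.2533 0.0766] [  0.    0.  -35.4] step mm 74.0
```

>>> send_rows(targets="0.107 0.253 0.003 0 0 -35.4 60;0.107 0.253 0.003 0 0 -35.4 60;0.107 0.253 0.003 0 0 -35.4 60;0.107 0.253 0.003 0 0 -35.4 60;0.107 0.253 0.003 0 0 -35.4 60;0.107 0.253 0.003 0 0 -35.4 60;0.107 0.253 0.003 0 0 -35.4 60;0.107 0.253 0.003 0 0 -35.4 60;0.107 0.253 0.003 0 0 -35.4 60;0.107 0.253 0.003 0 0 -35.4 60;0.107 0.253 0.003 0 0 -35.4 60")

```text
time_s: 11.97
ee_pos: [572.3, -30.7, 283.9]
ee_rot: [-179.9, 0.1, 18.2]
force: [-0.7, 1.2, 0.5]
gripper_width: 54.7
gripper_force: 0.0
```

```bash
python3 - <<'E'
from h import *
rows((572,-32.4,310,18.2),(572,-32.4,236,18.2))
f=eyes.grab_frame("wrist"); H=cv2.cvtColor(f["image"],cv2.COLOR_BGR2HSV).astype(int)
m=(H[...,0]<25)&(H[...,1]>60); roi=np.zeros(m.shape,bool)
u=proj(f,[572,-32.4,256])[0].astype(int); roi[u[1]-90:u[1]+60,u[0]-50:u[0]+50]=1
c=blob(m&roi,tuple(map(float,u)));print(rect(f,c,256),u,c.min(0),c.max(0))
E
```

```text
at [572.3 -30.7 283.9] [-1.799e+02  1.000e-01  1.820e+01] w 54.7 F [-0.7  1.2  0.5]
[-0.0008  0.0016 -0.0011] [-0.1  0.1  0. ] step mm 2.0
[-0.0007  0.0016  0.0729] [-0.1  0.1  0. ] step mm 74.0
[574.8 -32.6  78.1  29.8  18. ] [319 256] [300 198] [343 302]
```

>>> send_rows(targets="0.001 0.002 0.04 0 0 0 60;0.001 0.002 0.073 0 0 0 60;0.001 0.002 0.073 0 0 0 60;0.001 0.002 0.073 0 0 0 0;0.001 0.002 0.073 0 0 0 0;0.001 0.002 0.073 0 0 0 0;0.001 0.002 0.073 0 0 0 0;0.001 0.002 0.073 0 0 0 0;0.001 0.002 0.073 0 0 0 0;0.001 0.002 0.073 0 0 0 0;0.001 0.002 0.03 0 0 0 0;0.001 0.002 0 0 0 0 0", grip_force=25)

```text
time_s: 13.02
ee_pos: [573.2, -33.6, 285.1]
ee_rot: [-179.9, 0.2, 18.1]
force: [0.3, 0.8, 0.3]
gripper_width: 30.0
gripper_force: 25.0
```

```bash
python3 - <<'E'
from h import *
rows((431,277,300,-17),(431,277,22,-17))
E
```

```text
at [573.2 -33.6 285.1] [-179.9    0.2   18.1] w 30.0 F [0.3 0.8 0.3]
[-0.0384 -0.3394  0.0106] [ 0.   0.2 35.1] step mm 342.0
[-0.0375 -0.3391  0.2886] [ 0.   0.2 35.1] step mm 278.0
```

>>> send_rows(targets="-0.038 -0.339 0.01 0 0 35 0;-0.038 -0.339 0.01 0 0 35 0;-0.038 -0.339 0.01 0 0 35 0;-0.038 -0.339 0.01 0 0 35 0;-0.038 -0.339 0.01 0 0 35 0;-0.038 -0.339 0.01 0 0 35 0;-0.038 -0.339 0.01 0 0 35 0;-0.038 -0.339 0.01 0 0 35 0;-0.038 -0.339 0.01 0 0 35 0;-0.038 -0.339 0.01 0 0 35 0;-0.038 -0.339 0.01 0 0 35 0;-0.038 -0.339 0.01 0 0 35 0")

```text
time_s: 14.02
ee_pos: [432.9, 276.2, 274.9]
ee_rot: [180.0, -0.0, -16.9]
force: [-1.1, -0.7, -0.6]
gripper_width: 29.6
gripper_force: 25.0
```

>>> send_rows(targets="0 0 0.276 0 0 0 0;0 0 0.276 0 0 0 0;0 0 0.276 0 0 0 0;0 0 0.276 0 0 0 0;0 0 0.276 0 0 0 0;0 0 0.276 0 0 0 0;0 0 0.276 0 0 0 0;0 0 0.276 0 0 0 0;0 0 0.276 0 0 0 0;0 0 0.276 0 0 0 60;0 0 0.276 0 0 0 60;0 0 0.276 0 0 0 60")

```text
time_s: 15.02
ee_pos: [434.4, 277.5, 1.1]
ee_rot: [-179.8, -0.2, -16.9]
force: [-0.2, 0.8, 1.0]
gripper_width: 47.1
gripper_force: 0.0
```

>>> send_rows(targets="0 0 0 0 0 0 60;0 0 0 0 0 0 60;0 0 -0.29 0 0 0 60;0 0 -0.29 0 0 0 60;0 0 -0.29 0 0 0 60;0 0 -0.29 0 0 0 60;0 0 -0.29 0 0 0 60;0 0 -0.29 0 0 0 60;0 0 -0.29 0 0 0 60;0 0 -0.29 0 0 0 60;0 0 -0.29 0 0 0 60;0 0 -0.29 0 0 0 60")

```text
time_s: 16.02
ee_pos: [432.0, 276.5, 288.5]
ee_rot: [180.0, 0.0, -16.8]
force: [0.3, 0.1, -0.7]
gripper_width: 54.7
gripper_force: 0.0
```

```bash
python3 - <<'E'
from h import *
offcuts()
rows((420,-139,310,-9),(420,-139,236,-9))
E
```

```text
offcut [ 418.9 -139.1   71.5   35.6   -9.2] bgr [40. 53. 74.] px [400. 344.]
at [431.8 276.4 287.5] [ 1.799e+02  1.000e-01 -1.680e+01] w 54.6 F [ 0.8 -0.8 -0. ]
[0.1091 0.4009 0.0032] [ 0.1  0.1 -7.8] step mm 416.0
[0.1093 0.4008 0.0772] [ 0.1  0.1 -7.8] step mm 74.0
```

>>> send_rows(targets="0.109 0.401 0.003 0 0 -8 60;0.109 0.401 0.003 0 0 -8 60;0.109 0.401 0.003 0 0 -8 60;0.109 0.401 0.003 0 0 -8 60;0.109 0.401 0.003 0 0 -8 60;0.109 0.401 0.003 0 0 -8 60;0.109 0.401 0.003 0 0 -8 60;0.109 0.401 0.003 0 0 -8 60;0.109 0.401 0.003 0 0 -8 60;0.109 0.401 0.003 0 0 -8 60;0.109 0.401 0.003 0 0 -8 60;0.109 0.401 0.003 0 0 -8 60")

```text
time_s: 17.07
ee_pos: [419.5, -140.1, 284.0]
ee_rot: [-179.9, 0.2, -9.1]
force: [0.3, 0.5, 0.3]
gripper_width: 54.7
gripper_force: 0.0
```

```bash
python3 - <<'E'
from h import *
rows((420,-139,310,-9),(420,-139,238,-9))
f=eyes.grab_frame("wrist"); H=cv2.cvtColor(f["image"],cv2.COLOR_BGR2HSV).astype(int)
m=(H[...,0]<25)&(H[...,1]>60)&(H[...,2]<110); roi=np.zeros(m.shape,bool)
u=proj(f,[420,-139,260])[0].astype(int); roi[u[1]-90:u[1]+60,u[0]-50:u[0]+50]=1
c=blob(m&roi,tuple(map(float,u)));print(rect(f,c,260),u,c.min(0),c.max(0))
E
```

```text
at [ 419.5 -140.1  284. ] [-179.9    0.2   -9.1] w 54.7 F [0.3 0.5 0.3]
[ 0.0003 -0.0012 -0.001 ] [-0.1  0.2 -0.1] step mm 2.0
[ 0.0006 -0.0011  0.071 ] [-0.1  0.2 -0.1] step mm 72.0
[ 422.7 -142.    73.1   32.4   -9.2] [316 256] [296 201] [344 300]
```

>>> send_rows(targets="0.001 0 0.04 0 0 0 60;0.001 0 0.071 0 0 0 60;0.001 0 0.071 0 0 0 60;0.001 0 0.071 0 0 0 0;0.001 0 0.071 0 0 0 0;0.001 0 0.071 0 0 0 0;0.001 0 0.071 0 0 0 0;0.001 0 0.071 0 0 0 0;0.001 0 0.071 0 0 0 0;0.001 0 0.071 0 0 0 0;0.001 0 0.03 0 0 0 0;0.001 0 0 0 0 0 0", grip_force=25)

```text
time_s: 18.12
ee_pos: [420.8, -138.4, 287.0]
ee_rot: [-180.0, 0.1, -8.9]
force: [1.9, -0.3, 0.5]
gripper_width: 33.3
gripper_force: 25.0
```

```bash
python3 - <<'E'
from h import *
rows((514,341,300,-17),(514,341,22,-17))
E
```

```text
at [ 420.8 -138.4  287. ] [-1.8e+02  1.0e-01 -8.9e+00] w 33.3 F [ 1.9 -0.3  0.5]
[ 0.0182 -0.488   0.0121] [-0.   0.1  8.1] step mm 489.0
[ 0.0187 -0.488   0.2901] [-0.   0.1  8.1] step mm 278.0
```

>>> send_rows(targets="0.018 -0.488 0.01 0 0 8 0;0.018 -0.488 0.01 0 0 8 0;0.018 -0.488 0.01 0 0 8 0;0.018 -0.488 0.01 0 0 8 0;0.018 -0.488 0.01 0 0 8 0;0.018 -0.488 0.01 0 0 8 0;0.018 -0.488 0.01 0 0 8 0;0.018 -0.488 0.01 0 0 8 0;0.018 -0.488 0.01 0 0 8 0;0.018 -0.488 0.01 0 0 8 0;0.018 -0.488 0.01 0 0 8 0;0.018 -0.488 0.01 0 0 8 0")

```text
time_s: 19.12
ee_pos: [514.6, 343.4, 276.0]
ee_rot: [-180.0, -0.0, -16.8]
force: [0.4, -0.8, -0.6]
gripper_width: 34.0
gripper_force: 25.0
```

```bash
python3 - <<'E'
from h import *
rows((514,341,300,-17),(514,341,22,-17))
E
```

```text
at [514.6 343.4 276. ] [-180.    -0.   -16.8] w 34.0 F [ 0.4 -0.8 -0.6]
[0.0001 0.0025 0.001 ] [-0.  -0.   0.2] step mm 3.0
[0.     0.0026 0.279 ] [-0.  -0.   0.2] step mm 278.0
```

>>> send_rows(targets="0 0.003 0.279 0 0 0 0;0 0.003 0.279 0 0 0 0;0 0.003 0.279 0 0 0 0;0 0.003 0.279 0 0 0 0;0 0.003 0.279 0 0 0 0;0 0.003 0.279 0 0 0 0;0 0.003 0.279 0 0 0 0;0 0.003 0.279 0 0 0 0;0 0.003 0.279 0 0 0 0;0 0.003 0.279 0 0 0 60;0 0.003 0.279 0 0 0 60;0 0.003 0.279 0 0 0 60")

```text
time_s: 20.12
ee_pos: [514.9, 338.4, -1.0]
ee_rot: [-179.9, -0.1, -16.9]
force: [0.3, 0.5, 0.6]
gripper_width: 51.0
gripper_force: 0.0
```

>>> send_rows(targets="0 0 0 0 0 0 60;0 0 0 0 0 0 60;0 0 -0.32 0 0 0 60;0 0 -0.32 0 0 0 60;0 0 -0.32 0 0 0 60;0 0 -0.32 0 0 0 60;0 0 -0.32 0 0 0 60;0 0 -0.32 0 0 0 60;0 0 -0.32 0 0 0 60;0 0 -0.32 0 0 0 60;0 0 -0.32 0 0 0 60;0 0 -0.32 0 0 0 60")

```text
time_s: 21.12
ee_pos: [514.2, 338.1, 319.4]
ee_rot: [-179.8, -0.2, -16.9]
force: [-0.1, -0.4, -0.8]
gripper_width: 54.4
gripper_force: 0.0
```

```bash
python3 - <<'E'
from h import *
print("left on table:");f=offcuts(); g=eyes.grab_frame("scene")
cv2.imwrite("pics/t7.png",np.hstack([cv2.resize(f["image"],(400,300)),cv2.resize(g["image"],(400,300))]))
H=cv2.cvtColor(f["image"],cv2.COLOR_BGR2HSV).astype(int)
print("handle",W(0,30)); rows((*W(0,30,330)[:2],330,94.2),(*W(0,30,330)[:2],330,-85.8))
print(env.state()["qpos"].round(1))
E
```

```text
left on table:
handle [ 529.00285409 -222.38056568    0.        ]
at [513.1 337.4 315.8] [ 1.799e+02  1.000e-01 -1.690e+01] w 54.8 F [ 0.3 -0.8 -0.4]
[0.1775 0.5311 0.0115] [  -0.     0.2 -111.1] step mm 560.0
[0.1775 0.5311 0.0115] [ 0.1  0.  68.9] step mm 0.0
[ 32.3  19.5  69.9  -0.   90.7 139.1]
```

View pics/t7.png

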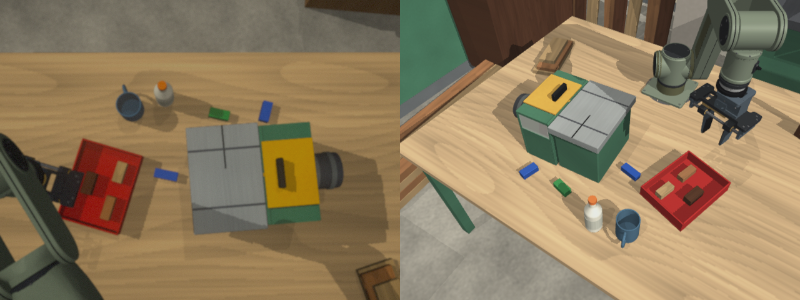

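The tray holds all three blocks (left view, px (85,182), (118,172) and (107,208)), the table is clear and the guard is shut. Next is the handle.

```bash
python3 - <<'E'
from h import *
rows((*W(0,30)[:2],330,4.2),(*W(0,30)[:2],250,4.2))
E
```

```text
at [513.1 337.4 315.8] [ 1.799e+02  1.000e-01 -1.690e+01] w 54.8 F [ 0.3 -0.8 -0.4]
[0.1775 0.5311 0.0115] [  0.1   0.1 -21.1] step mm 560.0
[0.1776 0.531  0.0915] [  0.1   0.1 -21.1] step mm 80.0
```

>>> send_rows(targets="0.178 0.531 0.011 0 0 -21 60;0.178 0.531 0.011 0 0 -21 60;0.178 0.531 0.011 0 0 -21 60;0.178 0.531 0.011 0 0 -21 60;0.178 0.531 0.011 0 0 -21 60;0.178 0.531 0.011 0 0 -21 60;0.178 0.531 0.011 0 0 -21 60;0.178 0.531 0.011 0 0 -21 60;0.178 0.531 0.011 0 0 -21 60;0.178 0.531 0.011 0 0 -21 60;0.178 0.531 0.011 0 0 -21 60;0.178 0.531 0.011 0 0 -21 60")

```text
time_s: 22.22
ee_pos: [527.0, -160.3, 305.1]
ee_rot: [-179.9, 0.2, 4.1]
force: [0.0, 0.1, 0.1]
gripper_width: 54.6
gripper_force: 0.0
```

>>> send_rows(targets="0 0.031 0 0 0 0 60;0 0.031 0 0 0 0 60;0 0.031 0 0 0 0 60;0 0.031 0 0 0 0 60;0 0.031 0 0 0 0 60")

```text
time_s: 22.63
ee_pos: [530.2, -188.1, 306.5]
ee_rot: [-179.9, 0.1, 4.2]
force: [-0.1, 0.3, 0.1]
gripper_width: 54.5
gripper_force: 0.0
```

```bash
python3 - <<'E'
from h import *
rows((*W(0,30)[:2],330,4.2),(*W(0,30)[:2],251,4.2))
E
```

```text
at [ 530.2 -188.1  306.5] [-1.799e+02  1.000e-01  4.200e+00] w 54.5 F [-0.1  0.3  0.1]
[-0.0037  0.0341  0.0015] [-0.1  0.1  0. ] step mm 34.0
[-0.0036  0.0342  0.0805] [-0.1  0.1  0. ] step mm 79.0
```

Descend on the handle and pinch.

>>> send_rows(targets="-0.003 0.034 0 0 0 0 60;-0.003 0.034 0 0 0 0 60;-0.003 0.034 0.03 0 0 0 60;-0.003 0.034 0.06 0 0 0 60;-0.003 0.034 0.08 0 0 0 60;-0.003 0.034 0.08 0 0 0 60;-0.003 0.034 0.08 0 0 0 0;-0.003 0.034 0.08 0 0 0 0;-0.003 0.034 0.08 0 0 0 0;-0.003 0.034 0.08 0 0 0 0;-0.003 0.034 0.08 0 0 0 0;-0.003 0.034 0.08 0 0 0 0", grip_force=15)

```text
time_s: 23.63
ee_pos: [530.3, -223.8, 228.0]
ee_rot: [180.0, -0.1, 4.1]
force: [0.3, 0.6, -0.2]
gripper_width: 17.7
gripper_force: 0.0
```

>>> send_rows(targets="0 0 0 0 0 0 0;0 0 0 0 0 0 0;0 0 0 0 0 0 0;0 0 0 0 0 0 0")

```text
time_s: 23.97
ee_pos: [530.2, -223.6, 227.9]
ee_rot: [180.0, -0.1, 4.1]
force: [-0.1, 1.8, 4.9]
gripper_width: 16.1
gripper_force: 15.0
```

>>> send_rows(targets="0 -0.012 0 0 0 0 0;0 -0.024 0 0 0 0 0;0 -0.036 0 0 0 0 0;0 -0.048 0 0 0 0 0;0 -0.06 0 0 0 0 0;0 -0.075 0 0 0 0 0;0 -0.09 0 0 0 0 0;0 -0.105 0 0 0 0 0;0 -0.118 0 0 0 0 0;0 -0.128 0 0 0 0 0;0 -0.134 0 0 0 0 0;0 -0.134 0 0 0 0 0")

```text
time_s: 24.97
ee_pos: [520.5, -89.0, 227.9]
ee_rot: [179.9, -0.1, 4.2]
force: [-0.3, -0.8, 5.9]
gripper_width: 15.9
gripper_force: 15.0
```

>>> send_rows(targets="0 0 0 0 0 0 0;0 0 0 0 0 0 0;0 0 0 0 0 0 60;0 0 0 0 0 0 60;0 0 0 0 0 0 60;0 0 0 0 0 0 60;0 0 0 0 0 0 60;0 0 0 0 0 0 60;0 0 0 0 0 0 60")

```text
time_s: 25.72
ee_pos: [520.2, -90.0, 227.0]
ee_rot: [-180.0, 0.0, 4.1]
force: [0.0, -0.1, 0.6]
gripper_width: 54.3
gripper_force: 0.0
```

>>> send_rows(targets="0 0 -0.04 0 0 0 60;0 0 -0.08 0 0 0 60;0 0 -0.11 0 0 0 60;0 0.13 -0.11 0 0 0 60;0 0.135 -0.11 0 0 0 60;0 0.155 -0.11 0 0 0 60;0 0.155 -0.11 0 0 0 60;0 0.155 -0.11 0 0 0 60;0 0.155 -0.11 0 0 0 60;0 0.155 -0.11 0 0 0 60;0 0.155 -0.11 0 0 0 60")

```text
time_s: 26.63
ee_pos: [531.5, -243.4, 337.4]
ee_rot: [-180.0, -0.0, 4.2]
force: [-0.3, -0.7, 0.1]
gripper_width: 54.8
gripper_force: 0.0
```

```bash
python3 - <<'E'
from h import *
rows((*W(0,0)[:2],330,4.2))
f=eyes.grab_frame("top"); H=cv2.cvtColor(f["image"],cv2.COLOR_BGR2HSV).astype(int)
w=eyes.grab_frame("wrist"); g=eyes.grab_frame("scene")
cv2.imwrite("pics/t8.png",np.hstack([cv2.resize(w["image"],(400,300)),cv2.resize(g["image"][80:260,130:370],(400,300))]))
m=(H[...,0]>18)&(H[...,0]<30)&(H[...,1]>180); c=max(cv2.findContours(m.astype(np.uint8),cv2.RETR_EXTERNAL,cv2.CHAIN_APPROX_NONE)[0],key=cv2.contourArea)
print(rect(f,c[:,0],244), "open centre expected",W(0,135))
E
```

```text
at [ 531.5 -243.4  337.4] [-180.    -0.     4.2] w 54.8 F [-0.3 -0.7  0.1]
[-0.0009  0.0088  0.0324] [-0. -0.  0.] step mm 34.0
[ 522.2 -119.6  178.3  139.4    4.2] open centre expected [ 521.31284339 -117.66254557    0.        ]
```

View pics/t8.png

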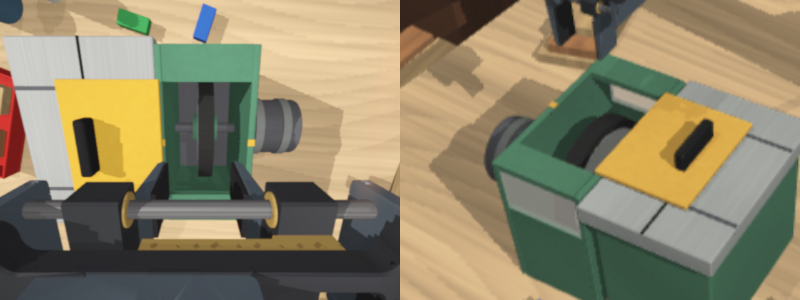

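The guard is open (the plate centre moved 133 mm) and the mark is not visible on the wheel. Before reaching in, I'll check how far the gripper's body really lies above the true tips, using picture s5.

```bash
python3 - <<'E'
from h import *
g=eyes.grab_frame("scene")
M=R.from_euler("xyz",[180,0,14.7],degrees=True); p=np.array([621.7,-116.4,235.])
for x in(-38,0,38):
  for h in(25,54,79,104,125): print(x,h,((proj(g,p+M.apply([x,-89,-h]))[0]-[230,160])*7).round())
E
```

```text
-38 25 [592. 183.]
-38 54 [590. 113.]
-38 79 [588.  50.]
-38 104 [586. -14.]
-38 125 [584. -70.]
0 25 [550. 269.]
0 54 [547. 199.]
0 79 [544. 137.]
0 104 [541.  73.]
0 125 [538.  17.]
38 25 [506. 359.]
38 54 [502. 290.]
38 79 [498. 228.]
38 104 [495. 163.]
38 125 [491. 108.]
```

The bracket at (455,155) fits 104 mm above the reported TCP, so the body is 79 mm above the true tip and it clears the housing down to a tip height of about 172.

```bash
python3 - <<'E'
from h import *
rows((*W(-45,0)[:2],260,4.2),(*W(-45,0)[:2],174,4.2))
E
```

```text
at [ 531.6 -243.5  337.6] [180.   -0.    4.2] w 54.7 F [-0.6 -0.6  0.2]
[-0.0461  0.0087  0.1026] [ 0. -0.  0.] step mm 113.0
[-0.0461  0.0086  0.1886] [ 0. -0.  0.] step mm 86.0
```

>>> send_rows(targets="-0.046 0.009 0.04 0 0 0 60;-0.046 0.009 0.08 0 0 0 60;-0.046 0.009 0.1 0 0 0 60;-0.046 0.009 0.1 0 0 0 60;-0.046 0.009 0.1 0 0 0 60;-0.046 0.009 0.12 0 0 0 60;-0.046 0.009 0.14 0 0 0 60;-0.046 0.009 0.16 0 0 0 60;-0.046 0.009 0.18 0 0 0 60;-0.046 0.009 0.187 0 0 0 60;-0.046 0.009 0.187 0 0 0 60;-0.046 0.009 0.187 0 0 0 60")

```text
time_s: 27.83
ee_pos: [488.1, -257.5, 152.3]
ee_rot: [179.9, -0.2, 4.2]
force: [1.7, -0.8, 0.6]
gripper_width: 55.2
gripper_force: 0.0
```

>>> send_rows(targets="0 0 0 0 0 0 0;0 0 0 0 0 0 0;0 0 0 0 0 0 0;0 0 0 0 0 0 0;0 0 0 0 0 0 0;0 0 0 0 0 0 0;0 0 0 0 0 0 0;0 0 0 0 0 0 0", grip_force=10)

```text
time_s: 28.5
ee_pos: [486.4, -256.8, 150.7]
ee_rot: [180.0, -0.0, 4.1]
force: [-1.6, 0.7, 4.3]
gripper_width: 25.9
gripper_force: 10.0
```

Pinched the tyre (26 mm). First stroke, then release, go up and look.

>>> send_rows(targets="0.007 0 -0.004 0 0 0 0;0.014 0 -0.0066 0 0 0 0;0.022 0 -0.009 0 0 0 0;0.029 0 -0.0106 0 0 0 0;0.037 0 -0.0116 0 0 0 0;0.045 0 -0.012 0 0 0 0;0.053 0 -0.0116 0 0 0 0;0.061 0 -0.0106 0 0 0 0;0.068 0 -0.009 0 0 0 0;0.076 0 -0.0066 0 0 0 0;0.083 0 -0.004 0 0 0 0;0.09 0 0 0 0 0 0")

```text
time_s: 29.5
ee_pos: [577.1, -250.3, 150.2]
ee_rot: [180.0, -0.1, 4.1]
force: [-0.8, -1.0, 1.8]
gripper_width: 26.0
gripper_force: 10.0
```

>>> send_rows(targets="0 0 0 0 0 0 0;0 0 0 0 0 0 0;0 0 0 0 0 0 60;0 0 0 0 0 0 60;0 0 0 0 0 0 60;0 0 0 0 0 0 60;0 0 0 0 0 0 60;0 0 -0.03 0 0 0 60;0 0 -0.07 0 0 0 60;0 0 -0.11 0 0 0 60;0 0 -0.11 0 0 0 60;0 0 -0.11 0 0 0 60")

```text
time_s: 30.5
ee_pos: [577.2, -251.0, 263.5]
ee_rot: [179.8, -0.3, 4.1]
force: [-0.3, 0.9, -0.5]
gripper_width: 54.8
gripper_force: 0.0
```

```bash
cat >> h.py <<'E'
def mark(name):
    "red pixels in the wheel opening -> wheel angle, from the tread cylinder (100 mm, |y|<13)"
    f=eyes.grab_frame(name); H=cv2.cvtColor(f["image"],cv2.COLOR_BGR2HSV).astype(int)
    roi=np.zeros((480,640),np.uint8)
    cv2.fillConvexPoly(roi,proj(f,[W(a,b,233) for a,b in((-87,-62),(87,-62),(87,62),(-87,62))]).astype(np.int32),1)
    m=(roi>0)&((H[...,0]<7)|(H[...,0]>172))&(H[...,1]>120)&(H[...,2]>40)
    v,u=np.nonzero(m); print(name,"red px",len(u),end=" ")
    if len(u)<8: print(); return f
    fl,M,e=cam(f); d=np.c_[(u-f["cx"])/fl,-(v-f["cy"])/fl,-np.ones(len(u))]@M.T
    r=R.from_euler("z",-SY,degrees=True); o=r.apply(e-np.array([*SAW,115])); d=r.apply(d)
    a=d[:,0]**2+d[:,2]**2; b=o[0]*d[:,0]+o[2]*d[:,2]; q=b*b-a*(o[0]**2+o[2]**2-1e4); ok=q>0
    t=(-b[ok]-np.sqrt(q[ok]))/a[ok]; P=o+d[ok]*t[:,None]; k=abs(P[:,1])<14; P=P[k]
    an=np.degrees(np.arctan2(P[:,0],P[:,2])); print("px mean",u.mean().round(),v.mean().round(),"tread n",k.sum(),"angle",an.mean().round(1) if len(an) else None,"range",an.min().round(1) if len(an) else None,an.max().round(1) if len(an) else None)
    return f
E
python3 - <<'E'
from h import *
for n in("top","wrist","scene"): mark(n)
rows((*W(-45,0)[:2],260,4.2),(*W(-45,0)[:2],174,4.2))
E
```

```text
top red px 0 
wrist red px 0 
scene red px 0 
at [ 575.2 -250.   258.7] [-1.799e+02  1.000e-01  4.100e+00] w 54.6 F [-0.1 -1.2 -0.4]
[-0.089  -0.0009  0.0239] [-0.1  0.1 -0.1] step mm 92.0
[-0.0888 -0.0007  0.1099] [-0.1  0.1 -0.1] step mm 86.0
```

>>> send_rows(targets="-0.04 0 0 0 0 0 60;-0.08 0 0 0 0 0 60;-0.089 0 0.02 0 0 0 60;-0.089 0 0.024 0 0 0 60;-0.089 0 0.05 0 0 0 60;-0.089 0 0.08 0 0 0 60;-0.089 0 0.109 0 0 0 60;-0.089 0 0.109 0 0 0 60;-0.089 0 0.109 0 0 0 0;-0.089 0 0.109 0 0 0 0;-0.089 0 0.109 0 0 0 0;-0.089 0 0.109 0 0 0 0")

```text
time_s: 31.65
ee_pos: [488.5, -257.3, 153.0]
ee_rot: [179.9, -0.2, 4.2]
force: [-0.7, -0.4, -0.5]
gripper_width: 30.6
gripper_force: 0.0
```

>>> send_rows(targets="0 0 0 0 0 0 0;0 0 0 0 0 0 0;0 0 0 0 0 0 0;0 0 0 0 0 0 0")

```text
time_s: 31.98
ee_pos: [487.8, -256.7, 152.5]
ee_rot: [180.0, -0.1, 4.1]
force: [-0.0, 1.4, 5.7]
gripper_width: 25.9
gripper_force: 10.0
```

>>> send_rows(targets="0.007 0 -0.004 0 0 0 0;0.014 0 -0.0066 0 0 0 0;0.022 0 -0.009 0 0 0 0;0.029 0 -0.0106 0 0 0 0;0.037 0 -0.0116 0 0 0 0;0.045 0 -0.012 0 0 0 0;0.053 0 -0.0116 0 0 0 0;0.061 0 -0.0106 0 0 0 0;0.068 0 -0.009 0 0 0 0;0.076 0 -0.0066 0 0 0 0;0.083 0 -0.004 0 0 0 0;0.09 0 0 0 0 0 0")

```text
time_s: 32.98
ee_pos: [578.0, -250.2, 151.1]
ee_rot: [180.0, -0.0, 4.1]
force: [-2.3, 1.7, 1.5]
gripper_width: 26.1
gripper_force: 10.0
```

>>> send_rows(targets="0 0 0 0 0 0 0;0 0 0 0 0 0 0;0 0 0 0 0 0 60;0 0 0 0 0 0 60;0 0 0 0 0 0 60;0 0 0 0 0 0 60;0 0 0 0 0 0 60;0 0 -0.03 0 0 0 60;0 0 -0.07 0 0 0 60;0 0 -0.11 0 0 0 60;0 0 -0.11 0 0 0 60;0 0 -0.11 0 0 0 60")

```text
time_s: 33.98
ee_pos: [578.3, -251.0, 264.6]
ee_rot: [179.8, -0.4, 4.1]
force: [-0.5, 0.0, -0.7]
gripper_width: 54.9
gripper_force: 0.0
```

```bash
python3 - <<'E'
from h import *
for n in("top","wrist","scene"): mark(n)
rows((*W(-45,0)[:2],260,4.2),(*W(-45,0)[:2],174,4.2))
E
```

```text
top red px 119 px mean 456.0 286.0 tread n 99 angle -9.8 range -15.5 -4.7
wrist red px 358 px mean 319.0 315.0 tread n 329 angle -7.8 range -10.5 -4.2
scene red px 85 px mean 252.0 155.0 tread n 55 angle -9.6 range -16.3 -2.9
at [ 576.2 -250.   259.7] [-1.799e+02  1.000e-01  4.100e+00] w 54.6 F [ 0.9  0.2 -0.6]
[-0.09   -0.0009  0.025 ] [-0.1  0.1 -0.1] step mm 93.0
[-0.0898 -0.0008  0.111 ] [-0.1  0.1 -0.1] step mm 86.0
```

The mark is up at about -10° (top view px (456,286), scene px (252,155), in agreement). One short pinch of +10° at the top will do it.

```bash
python3 - <<'E'
from h import *
rows((*W(-8,0)[:2],270,4.2),(*W(-8,0)[:2],185,4.2))
E
```

```text
at [ 576.2 -250.   259.7] [-1.799e+02  1.000e-01  4.100e+00] w 54.6 F [ 0.9  0.2 -0.6]
[-0.053  -0.0009  0.0149] [-0.1  0.1 -0.1] step mm 55.0
[-0.0528 -0.0008  0.0999] [-0.1  0.1 -0.1] step mm 85.0
```

>>> send_rows(targets="-0.03 0 0 0 0 0 60;-0.053 0 0.015 0 0 0 60;-0.053 0 0.015 0 0 0 60;-0.053 0 0.04 0 0 0 60;-0.053 0 0.07 0 0 0 60;-0.053 0 0.1 0 0 0 60;-0.053 0 0.1 0 0 0 60;-0.053 0 0.1 0 0 0 60;-0.053 0 0.1 0 0 0 0;-0.053 0 0.1 0 0 0 0;-0.053 0 0.1 0 0 0 0;-0.053 0 0.1 0 0 0 0")

```text
time_s: 35.13
ee_pos: [524.9, -254.5, 162.7]
ee_rot: [179.9, -0.1, 4.1]
force: [-0.7, 0.1, -0.4]
gripper_width: 31.0
gripper_force: 0.0
```

>>> send_rows(targets="0 0 0 0 0 0 0;0 0 0 0 0 0 0;0 0 0 0 0 0 0;0 0 0 0 0 0 0")

```text
time_s: 35.47
ee_pos: [524.7, -254.1, 162.4]
ee_rot: [180.0, -0.1, 4.1]
force: [-0.3, 1.9, 5.8]
gripper_width: 25.8
gripper_force: 10.0
```

>>> send_rows(targets="0.004 0 0 0 0 0 0;0.008 0 0 0 0 0 0;0.012 0 0 0 0 0 0;0.016 0 0 0 0 0 0;0.016 0 0 0 0 0 0;0.016 0 0 0 0 0 0;0.016 0 0 0 0 0 0;0.016 0 0 0 0 0 0;0.016 0 0 0 0 0 0")

```text
time_s: 36.22
ee_pos: [540.6, -252.9, 161.3]
ee_rot: [180.0, -0.1, 4.1]
force: [0.7, 1.3, 2.9]
gripper_width: 26.0
gripper_force: 10.0
```

>>> send_rows(targets="0 0 0 0 0 0 60;0 0 0 0 0 0 60;0 0 0 0 0 0 60;0 0 0 0 0 0 60;0 0 0 0 0 0 60;0 0 0 0 0 0 60;0 0 -0.03 0 0 0 60;0 0 -0.07 0 0 0 60;0 0 -0.11 0 0 0 60;-0.09 0 -0.13 0 0 0 60;-0.09 0 -0.13 0 0 0 60;-0.09 0 -0.13 0 0 0 60")

```text
time_s: 37.22
ee_pos: [446.5, -259.8, 294.0]
ee_rot: [179.8, -0.0, 4.1]
force: [0.0, 1.1, 0.0]
gripper_width: 54.7
gripper_force: 0.0
```

```bash
python3 - <<'E'
from h import *
for n in("top","wrist","scene"): mark(n)
rows((*W(0,165)[:2],330,4.2),(*W(0,165)[:2],251,4.2))
E
```

```text
top red px 214 px mean 459.0 277.0 tread n 178 angle -0.3 range -5.7 5.3
wrist red px 744 px mean 318.0 133.0 tread n 691 angle -0.3 range -4.7 4.0
scene red px 91 px mean 247.0 158.0 tread n 64 angle 0.1 range -5.3 6.0
at [ 450.4 -259.6  291.7] [ 1.8e+02 -1.0e-01  4.1e+00] w 54.5 F [-0.6 -0.6  0.3]
[ 0.0808 -0.1665 -0.0133] [ 0.  -0.1 -0.1] step mm 186.0
[ 0.0807 -0.1666  0.0657] [ 0.  -0.1 -0.1] step mm 79.0
```

The mark is at the top within 0.3° in all three views. Now I shut the guard.

>>> send_rows(targets="0.04 -0.02 -0.013 0 0 0 60;0.081 -0.04 -0.013 0 0 0 60;0.081 -0.08 -0.013 0 0 0 60;0.081 -0.12 -0.013 0 0 0 60;0.081 -0.166 -0.013 0 0 0 60;0.081 -0.166 -0.013 0 0 0 60;0.081 -0.166 -0.013 0 0 0 60;0.081 -0.166 0.02 0 0 0 60;0.081 -0.166 0.05 0 0 0 60;0.081 -0.166 0.065 0 0 0 60;0.081 -0.166 0.065 0 0 0 60;0.081 -0.166 0.065 0 0 0 60")

```text
time_s: 38.37
ee_pos: [519.6, -88.9, 225.3]
ee_rot: [-180.0, 0.1, 4.1]
force: [1.0, -0.9, 0.5]
gripper_width: 54.7
gripper_force: 0.0
```

>>> send_rows(targets="0 0 0 0 0 0 0;0 0 0 0 0 0 0;0 0 0 0 0 0 0;0 0 0 0 0 0 0;0 0 0 0 0 0 0;0 0 0 0 0 0 0;0 0 0 0 0 0 0;0 0 0 0 0 0 0;0 0 0 0 0 0 0;0 0 0 0 0 0 0", grip_force=20)

```text
time_s: 39.2
ee_pos: [519.3, -89.1, 226.6]
ee_rot: [179.9, -0.0, 4.1]
force: [-0.1, -4.9, 2.4]
gripper_width: 16.1
gripper_force: 20.0
```

```bash
python3 - <<'E'
from h import *
rows((530.2,-223.6,253,4.2))
E
```

```text
at [519.3 -89.1 226.6] [179.9  -0.    4.1] w 16.1 F [-0.1 -4.9  2.4]
[ 0.0011  0.135  -0.0011] [ 0.1 -0.  -0.1] step mm 135.0
```

>>> send_rows(targets="0 0.012 0 0 0 0 0;0 0.024 0 0 0 0 0;0 0.036 0 0 0 0 0;0 0.048 0 0 0 0 0;0 0.06 0 0 0 0 0;0 0.075 0 0 0 0 0;0 0.09 0 0 0 0 0;0 0.105 0 0 0 0 0;0 0.118 0 0 0 0 0;0 0.128 0 0 0 0 0;0 0.135 0 0 0 0 0;0 0.135 0 0 0 0 0")

```text
time_s: 40.2
ee_pos: [529.0, -223.6, 226.6]
ee_rot: [-179.9, -0.0, 4.1]
force: [-0.2, 4.0, 5.8]
gripper_width: 16.0
gripper_force: 20.0
```

>>> send_rows(targets="0 0.001 0 0 0 0 0;0 0.001 0 0 0 0 0;0 0.001 0 0 0 0 0")

```text
time_s: 40.45
ee_pos: [529.1, -223.6, 226.6]
ee_rot: [-179.9, -0.0, 4.1]
force: [-0.6, 5.0, 5.1]
gripper_width: 16.0
gripper_force: 20.0
```

>>> send_rows(targets="0 0 0 0 0 0 60;0 0 0 0 0 0 60;0 0 0 0 0 0 60;0 0 0 0 0 0 60;0 0 0 0 0 0 60;0 0 0 0 0 0 60;0 0 0 0 0 0 60;0 0 -0.03 0 0 0 60;0 0 -0.07 0 0 0 60;0 0 -0.1 0 0 0 60;-0.04 0 -0.1 0 0 0 60;-0.08 0 -0.1 0 0 0 60")

```text
time_s: 41.45
ee_pos: [450.6, -230.1, 327.8]
ee_rot: [179.8, -0.2, 4.3]
force: [-0.6, -0.9, -0.0]
gripper_width: 54.7
gripper_force: 0.0
```

>>> send_rows(targets="-0.04 0 0 0 0 0 60;-0.08 0 0 0 0 0 60;-0.08 0.04 0 0 0 0 60;-0.08 0.08 0 0 0 0 60;-0.08 0.12 0 0 0 0 60;-0.08 0.16 0 0 0 0 60;-0.08 0.2 0 0 0 0 60;-0.08 0.2 0 0 0 0 60;-0.08 0.2 0 0 0 0 60;-0.08 0.2 0 0 0 0 60;-0.08 0.2 0 0 0 0 60")

```text
time_s: 42.37
ee_pos: [383.9, -433.6, 326.7]
ee_rot: [180.0, -0.0, 4.2]
force: [-0.1, -0.1, 1.0]
gripper_width: 54.9
gripper_force: 0.0
```

```bash
python3 - <<'E'
from h import *
f=offcuts(); H=cv2.cvtColor(f["image"],cv2.COLOR_BGR2HSV).astype(int)
m=(H[...,0]>18)&(H[...,0]<30)&(H[...,1]>180); c=max(cv2.findContours(m.astype(np.uint8),cv2.RETR_EXTERNAL,cv2.CHAIN_APPROX_NONE)[0],key=cv2.contourArea)
print("guard",rect(f,c[:,0],244),"start 531.2 -252.3")
g=eyes.grab_frame("scene"); s=env.state(); print(s["force"].round(1),s["gripper_width"],s["time_s"])
cv2.imwrite("pics/end.png",np.hstack([cv2.resize(f["image"],(400,300)),cv2.resize(g["image"],(400,300))]))
E
```

```text
guard [ 531.3 -252.3  179.7  142.1    3.9] start 531.2 -252.3
[0.  0.4 0.2] 54.66289061625089 42.4667
```

View pics/end.png

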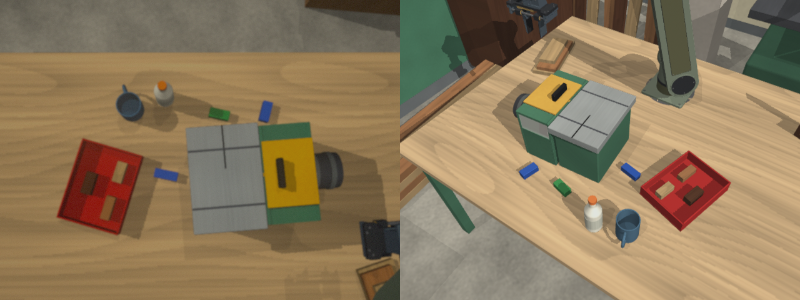

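The guard is back at its shut position, the table is clear, the three blocks are in the tray, and the mug and glue have not moved. I'm handing in the job.

```bash
python3 -c "
from h import *
print(env.job_done())"
```

```text
the job is handed in; nothing more can be done
None
```

I handed the job in at about 42 s: all three offcuts are in the tray, the wheel mark stood at the top within about 0.3° when last seen before shutting, the guard is shut, and the glue and mug have not moved; the hand-in returned no verdict.

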